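# Lock the slicer blades away in the push-latch drawer

## Task

Clear up the slicer: press the latch pad on top of the low cabinet so that its hidden drawer pops out, pull the drawer fully open, lay every blade cassette on the table flat and rib up inside it, then push the drawer fully home until it latches. Also lay the hand guard flat, handle up and square, in the middle of the sloping drip ledge's face. Leave the other kitchen things where they are.

Things in the scene. Friction and masses are not known exactly. Their poses are not given: they have to be found in the camera images.
- cassette0: Blade cassette of the slicer: white plastic plate 100 (its x) x 44 (its y) x 12 mm, thin steel blade strips on it, with an upright grip rib on top, 70 mm (x) x 16 mm (y), reaching from 12 to 44 mm above the underside; take it by the rib, across y. 100 to 210 g. Origin: centre of the underside, z up. All cassettes are alike, start on the table, rib up; two to four of them are there, the others are absent (None).
- cassette1: Blade cassette of the slicer: white plastic plate 100 (its x) x 44 (its y) x 12 mm, thin steel blade strips on it, with an upright grip rib on top, 70 mm (x) x 16 mm (y), reaching from 12 to 44 mm above the underside; take it by the rib, across y. 100 to 210 g. Origin: centre of the underside, z up. All cassettes are alike, start on the table, rib up; two to four of them are there, the others are absent (None).
- cassette2: Blade cassette of the slicer: white plastic plate 100 (its x) x 44 (its y) x 12 mm, thin steel blade strips on it, with an upright grip rib on top, 70 mm (x) x 16 mm (y), reaching from 12 to 44 mm above the underside; take it by the rib, across y. 100 to 210 g. Origin: centre of the underside, z up. All cassettes are alike, start on the table, rib up; two to four of them are there, the others are absent (None).
- cassette3: Blade cassette of the slicer: white plastic plate 100 (its x) x 44 (its y) x 12 mm, thin steel blade strips on it, with an upright grip rib on top, 70 mm (x) x 16 mm (y), reaching from 12 to 44 mm above the underside; take it by the rib, across y. 100 to 210 g. Origin: centre of the underside, z up. All cassettes are alike, start on the table, rib up; two to four of them are there, the others are absent (None).
- guard: Hand guard of the slicer: white plastic plate 80 (its x) x 104 (its y) x 12 mm, wider than a cassette, with an upright grip bar on top, 60 mm (x) x 18 mm (y), reaching from 12 to 44 mm above the underside; 130 to 250 g. Origin: centre of the underside, z up. Starts on the table, bar up; half-turn symmetric.
- cabinet: Low aluminium cabinet, fixed, 210 mm deep (its x, away from the robot), 280 mm wide (y), 82 mm high. Origin on the table under the middle of its front edge, x pointing into the cabinet, y to the left, z up. The drawer's front panel, which covers the whole front, lies 0 to 12 mm before the front edge (x = -12 to 0 mm) when shut.
- pad_top (a point): Middle of the top face of the latch pad, a steel push pad 44 (x) x 58 (y) mm standing 11 mm proud of the cabinet's top, at x = 50, y = 75 mm of the cabinet; it moves down with the pad. z up; axes as the cabinet's.
- pad (a joint): Travel of the latch pad, m: 0 = up, 0.009 = fully down. Sprung: about 2 N to start, 5.3 N fully down, plus up to 1 N of catch friction. Beyond about 6 mm the catch frees the drawer, which pops out. The pad springs up when let go (and dips when the drawer is pushed shut past the catch).
- drawer (a joint): Opening of the hidden drawer, m, along the cabinet's -x: 0 to 0.002 = shut and latched, 0.17 = fully open. A spring pops it out to about 0.06 when the pad is pressed; from there it must be pulled (under 5 N), and it stays where it is left. Shutting takes 4 to 8 N and it must be pushed home to 0 for the catch to snap in; otherwise it springs out again.
- panel_top (a point): Middle of the top edge of the drawer's front panel (12 mm thick in x, 280 mm wide in y, top 80 mm above the table, no handle). It moves with the drawer. When popped out the panel can be hooked from behind or pinched over this edge: behind it the drawer is empty down to its floor, 66 mm below the edge; the cabinet's front edge lies (drawer opening) behind the panel's rear face. Axes as the cabinet's.
- drawer_floor (a point): Centre of the drawer's inner floor, 14 mm above the table, moving with the drawer; axes as the cabinet's. Inside, the drawer is 156 mm (x) x 240 mm (y); low side walls 12 mm, rear wall 24 mm above the floor, front panel 66 mm above it; 60 mm of free height when shut. Four cassettes fit side by side lengthwise along x, at y = -87, -29, 29, 87 mm.
- ledge_face (a point): Centre of the face of the sloping steel drip ledge (fixed): face 110 (x, along the slope) x 130 mm (y). z is normal to the face (20 degrees off vertical, leaning towards the ledge's front), x points up the slope. The centre is 75 mm above the table. A lip stands 12 mm over the face along its low edge (x = -55 mm). The guard rests here with its x along the slope.
- spice: Bystander, leave alone: spice jar, 60 mm across, 100 mm tall. Origin: centre of the underside.
- salt: Bystander, leave alone: small can, 60 mm across, 60 mm tall. Origin: centre of the underside.
- spoon: Bystander, leave alone: wooden spoon lying flat near the robot's base. Origin: its middle.
- ramekin: Bystander, leave alone: white ceramic cup, 80 mm across, 50 mm tall. Origin: centre of the underside.
Not all that is in view belongs to the job. What is shaped like the cassette2 but yellow is not meant. What is shaped like the cassette3 but purple or yellow is not meant.

How it is judged:
By the outcome, as a careful person would: the job done as asked, in the order asked, and still so for the second after the job is handed in, with the robot touching nothing.
Of cassette0, cassette1, cassette2, cassette3 only 2 to 4 are there at a start; the rules pass over those that are not, and their reading is None.
At some moment in a run one of cassette0, cassette1, cassette2, cassette3, guard may be knocked a few centimetres aside while the robot is not near it.
Once in a run the grip may slacken for a moment while it holds something.
It also fails if it takes over 210 s, if anything falls off the work surface, if the arm or the gripper's body presses on something with over 40 N, if the wrist force passes 120 N, or if a joint passes its speed limit or range.

## Robot

A 7-joint arm with a two-finger parallel gripper is mounted at the origin on the work surface. World frame = base frame: x ahead of the robot, y to its left, z up, the work surface at z = 0. Lengths are in m, angles in rad, forces in N, time in s.
With the tool pointing down it reaches from about 0.425 to 0.875 m from the base axis. Payload 8.4 kg.
Tool frame: the origin (TCP) lies where the fingers leave the gripper's body, on its centre line; the fingertips stand 73 mm ahead of it and the grasp point (between the pads) lies 54 mm ahead of it; z points along the fingers, y is the line along which they close (so a half turn about z gives the same grasp; the last joint's range is limited). The gripper opens to 85 mm and grips with 20 to 120 N. Pads are 22 mm wide; open, the fingers measure 114 mm over their backs; the gripper's body (76 mm by 85 mm) begins 54 mm behind the grasp point. The pads swing forward as they close: fully open they stand 13 mm farther back than shut.
Start: joints at [-1.239, 0.333, 0.04, 1.465, -0.013, 1.343, -0.059], TCP at [0.271, 0.591, 0.304] pointing down, gripper open.
Joint ranges: [-2.58, 2.58], [-0.38, 2.09], [-1.3, 1.39], [0.25, 2.4], [-1.5, 4.64], [0.08, 2.09], [-2.65, 2.65]. Speed limits (rad/s): [2.22, 2.22, 2.79, 2.79, 3.14, 3.14, 3.14].

## Interface

Orientations are given as a rotation vector (axis times angle).
In Python, from bench import state, camera, r gives the robot as it stands.
- The arm moves only by the tool servo_tool, never from a script. Its argument "commands" is one flat list of numbers, 7 for each row, row after row: the turn, a rotation vector about the tool's x, y, z in rad, then the shift along the tool's x, y, z in m, then the gripper's target within -1 to 1 (fully open at 1, half-way at 0, shut at -1). In form: [rx, ry, rz, tx, ty, tz, grip, rx, ry, rz, tx, ty, tz, grip, ...]. A call has 1 to 10 rows; each row is the pose to reach, as a shift and turn from the pose commanded when the call began, along the tool's axes at that moment; what a row does not reach only later rows make up. A row lasts 1/8 s, in which the tool goes at most 62.5 mm and 10.7 degrees, less where a joint would pass 70% of its speed; a pose out of reach is approached as far as the arm can. A call with a gripper value outside its range is refused whole. The fingers move at their own pace and stop on an object; "force" is the grip in N (left out, the last holds). Time passes only in rows, so rows that repeat a pose let the fingers close. It gives the time, the measured TCP pose, the force, the opening and the grip force at its end, in the units of the state.
- state(): the state, without advancing time (a new reading comes with each control period).
- camera(name): name is "side" or "top" or "wrist"; returns a dict with "frame" (384x512x3 uint8, red, green, blue), "fovy" (degrees; the focal length in pixels is half the picture's height over the tangent of half this angle, whatever the lens; pixels are square), "cx", "cy" (the principal point, pixels), "distortion" ([k1, k2, p1, p2, k3] as OpenCV has them; the pictures are not rectified), "rvec" (rotation vector, rad) and "tvec" (3), from world to camera coordinates, as OpenCV has them. Camera axes: x right, y down, z forward; pixel columns grow to the right and rows downward; lengths in m; the calibration is good to about 2 mm. A picture is of the moment at which its call begins. There is no depth.
- r.sign_off(): hands the job in; it is judged then, once.
The state is a dict: "time_s": time; "joint_positions": joint angles; "qvel": joint speeds; "effort": joint torques, N m; "position": TCP position; "tcp_rot": TCP orientation; "force": force on the tool from outside, world axes, zero at the start; "torque": the same for the moment, N m; "grip_width": finger opening in m; "grip_force": force on a finger pad.
Only numpy, scipy, OpenCV 4.12 (cv2) and the standard library are available. Lean on these libraries where they do the work, as an engineer would, in place of code of your own. Each camera call takes 0.05 s, during which the arm holds its last target. There are 200 camera calls.

## Working session

There is one attempt and no reset: what is moved stays moved. The work goes in short steps, Python scripts to look and compute and a tool call to move; the robot and the scene stay as the last step left them, time stands still between calls to the robot, and variables do not carry over. Pictures are saved under pics/ and viewed, at most 14 in all, crops included, and the job is handed in when it is done.

Besides the shell and the picture viewer there is one more tool, called after "Call:" as name(argument=value, ...) on one line, values as JSON. servo_tool: Moves the arm, as the interface text tells. Its arguments: {"type":"object","properties":{"commands":{"type":"array","items":{"type":"number"}},"force":{"type":"number"}},"required":["commands"]}

```bash
ls; mkdir -p pics; cat > h.py <<'E'
import numpy as np, cv2
from scipy.spatial.transform import Rotation as R
from bench import state, camera, r
def K(c):
    f=192/np.tan(np.radians(c["fovy"])/2); return np.array([[f,0,c["cx"]],[0,f,c["cy"]],[0,0,1.]])
def snap(name,fn=None):
    c=camera(name); c=dict(c)
    np.savez("pics/%s.npz"%(fn or name),**{k:np.array(v) for k,v in c.items()})
    if fn: cv2.imwrite("pics/%s.png"%fn,c["frame"][:,:,::-1])
    return c
def load(fn):
    d=np.load("pics/%s.npz"%fn); c={k:d[k] for k in d.files}; c["fovy"]=float(c["fovy"]);c["cx"]=float(c["cx"]);c["cy"]=float(c["cy"]); return c
def px2w(c,uv,z):
    uv=np.array(uv,float).reshape(-1,1,2)
    n=cv2.undistortPoints(uv,K(c),np.array(c["distortion"],float)).reshape(-1,2)
    Rm=R.from_rotvec(np.ravel(c["rvec"])).as_matrix(); t=np.ravel(c["tvec"]); o=-Rm.T@t
    d=np.c_[n,np.ones(len(n))]@Rm
    return o+d*((np.array(z)-o[2])/d[:,2])[:,None]
def w2px(c,p):
    return cv2.projectPoints(np.array(p,float).reshape(-1,1,3),np.ravel(c["rvec"]).astype(float),np.ravel(c["tvec"]).astype(float),K(c),np.array(c["distortion"],float))[0].reshape(-1,2)
def crop(c,fn,x0,y0,x1,y1,s=3):
    cv2.imwrite("pics/%s.png"%fn,cv2.resize(c["frame"][y0:y1,x0:x1,::-1],None,fx=s,fy=s,interpolation=cv2.INTER_CUBIC))
def move(p,rot=None):
    """shift/turn in tool axes to reach world TCP p (and rotation)"""
    s=state(); Q=R.from_rotvec(s["tcp_rot"]); 
    t=Q.inv().apply(np.array(p)-s["position"]); w=(Q.inv()*rot).as_rotvec() if rot is not None else np.zeros(3)
    return np.round(w,3),np.round(t,4)
E
python3 - <<'E'
from h import *
a=snap("top","top0");b=snap("side","side0")
cv2.imwrite("pics/top0b.png",cv2.resize(a["frame"][:,:,::-1],(800,600)));cv2.imwrite("pics/side0b.png",cv2.resize(b["frame"][:,:,::-1],(800,600)))
s=state();print(s);print(R.from_rotvec(s["tcp_rot"]).as_matrix().round(3))
E
```

```text
pics
{'time_s': 0.1, 'joint_positions': array([-1.23920762,  0.33383263,  0.03987594,  1.4662316 , -0.01339621,
        1.34329175, -0.05850037]), 'qvel': array([ 0.00110276, -0.00351794, -0.00121518, -0.00202565, -0.0001688 ,
        0.00189106, -0.00126054]), 'effort': array([ 4.32868634e-03, -6.60015965e+01,  1.36993982e+00, -4.06475902e+01,
        1.67883758e-02,  8.98610306e-03, -1.33296280e-05]), 'position': array([0.27131655, 0.5903098 , 0.30309122]), 'tcp_rot': array([-6.71442309e-01, -3.06877766e+00,  2.32698077e-03]), 'force': array([ 0.43111532,  0.4726825 , -0.46148315]), 'torque': array([-0.0246639 ,  0.01272357,  0.0062898 ]), 'grip_force': 0.0, 'grip_width': 0.08536985258901901}
[[-0.909  0.418 -0.001]
 [ 0.418  0.909 -0.001]
 [-0.    -0.001 -1.   ]]
```

View pics/top0b.png

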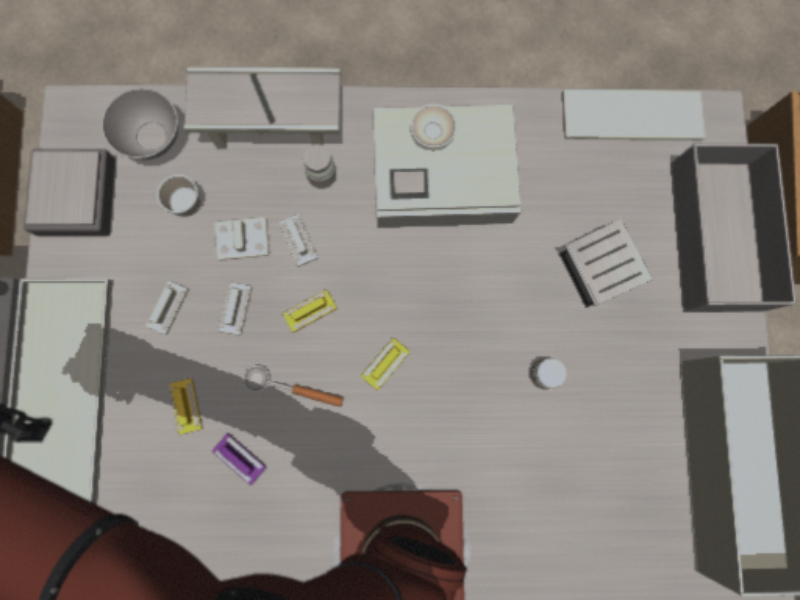

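View pics/side0b.png

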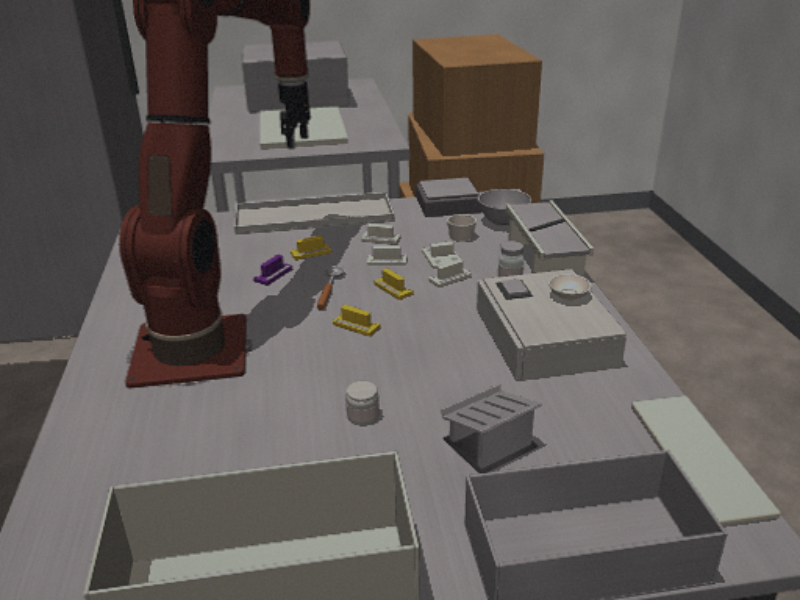

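The top view shows these candidates, as (column, row) in the 800x600 image:
- **White cassettes:** (298,240), (167,307) and (236,309).
- **Guard:** (241,238), wider, with the bar upright in the image.
- **Not meant:** yellow at (310,310), (385,363) and (185,405), and purple at (238,459).
- **Fixed parts:** cabinet (447,160), pad (409,183) and ledge (605,263).
- **Bystanders:** a bowl stands on the cabinet at (433,127), with the jar at (319,165).

I'll check the choice in close crops.

```bash
python3 - <<'E'
from h import *
c=load("top0")
crop(c,"c1",230,55,430,205,4);crop(c,"c2",85,125,225,225,5)
E
```

```text
(no output)
```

View pics/c1.png

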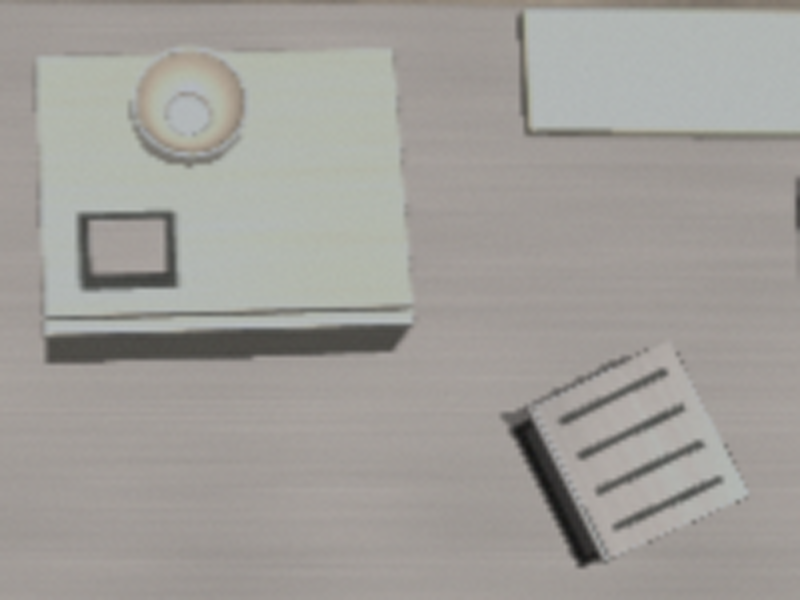

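View pics/c2.png

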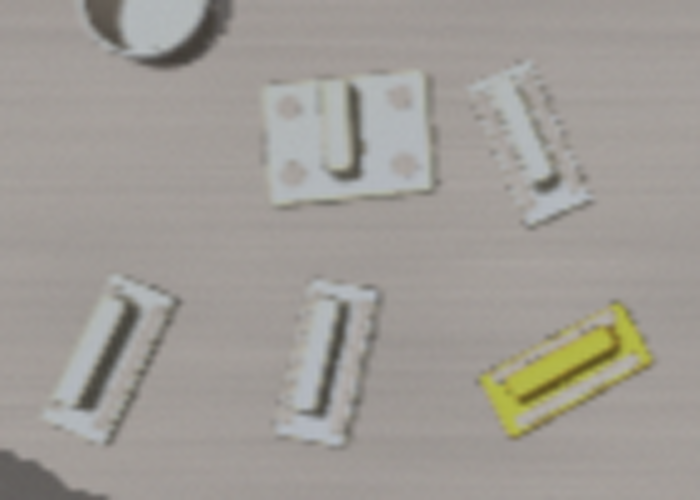

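The crops confirm the choice:
- **Cassettes and guard:** three white cassettes. The white plate with four dots is the guard.
- **Cabinet:** pad at crop pixel (130,245). The front top edge runs from (45,333) to (412,322).
- **Ledge:** face corners at (530,405), (670,345), (748,493) and (608,560).

I still need to know which way the ledge slopes.

```bash
python3 - <<'E'
from h import *
c=load("side0"); crop(c,"c3",270,170,420,310,5)
c=load("top0")
def P(l,x0,y0,s,z): 
    return px2w(c,[((u+.5)/s+x0-.5,(v+.5)/s+y0-.5) for u,v in l],[z]*len(l)).round(4)
print("pad",P([(82,214),(174,213),(175,273),(86,276)],230,55,4,.093))
print("panel front edge",P([(46,335),(412,324)],230,55,4,.080),"cab back",P([(38,58),(393,49)],230,55,4,.082))
print("ledge",P([(530,405),(670,345),(748,493),(608,560)],230,55,4,.075))
q=lambda l,z:P(l,85,125,5,z)
print("guard",q([(263,87),(427,70),(436,187),(274,206)],.012), q([(318,82),(352,80),(357,168),(331,175)],.044))
print("A ur",q([(470,85),(529,62),(592,200),(530,228)],.012))
print("B l",q([(113,275),(180,297),(108,444),(44,418)],.012))
print("C m",q([(315,278),(382,290),(345,446),(275,435)],.012))
E
```

```text
pad [[ 0.7226  0.0172  0.093 ]
 [ 0.7238 -0.052   0.093 ]
 [ 0.6766 -0.0522  0.093 ]
 [ 0.6739  0.0144  0.093 ]]
panel front edge [[ 0.6321  0.0443  0.08  ]
 [ 0.6418 -0.2322  0.08  ]] cab back [[ 0.8534  0.0506  0.082 ]
 [ 0.8636 -0.2255  0.082 ]]
ledge [[ 0.5802 -0.3207  0.075 ]
 [ 0.6276 -0.431   0.075 ]
 [ 0.5126 -0.4829  0.075 ]
 [ 0.4618 -0.3733  0.075 ]]
guard [[0.6404 0.3724 0.012 ]
 [0.6517 0.2698 0.012 ]
 [0.5758 0.2619 0.012 ]
 [0.5635 0.3622 0.012 ]] [[0.6341 0.3299 0.044 ]
 [0.6354 0.3092 0.044 ]
 [0.5798 0.3041 0.044 ]
 [0.5754 0.3197 0.044 ]]
A ur [[0.642  0.2425 0.012 ]
 [0.6572 0.2056 0.012 ]
 [0.5675 0.1643 0.012 ]
 [0.5495 0.2026 0.012 ]]
B l [[0.5196 0.4594 0.012 ]
 [0.5058 0.4175 0.012 ]
 [0.4145 0.4565 0.012 ]
 [0.4305 0.4963 0.012 ]]
C m [[0.5177 0.3349 0.012 ]
 [0.5101 0.2933 0.012 ]
 [0.413  0.3125 0.012 ]
 [0.4198 0.3554 0.012 ]]
```

View pics/c3.png

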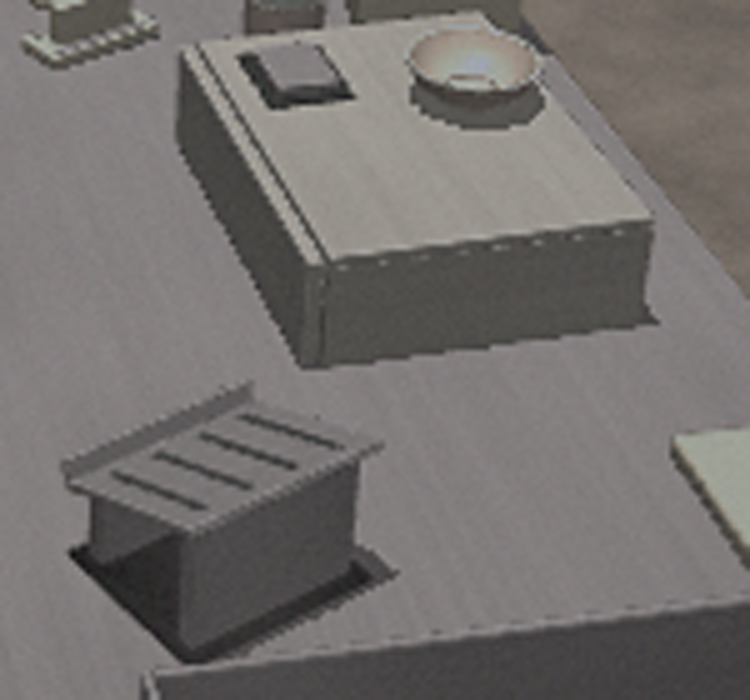

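The lip is on the ledge's left (+y) edge, so the slope rises towards -y. Next I'll compute the ledge pose and the first move.

```bash
cat >> h.py <<'E'
CY=0.035; CX=np.array([np.cos(CY),np.sin(CY),0]); CYv=np.array([-np.sin(CY),np.cos(CY),0]); CO=np.array([.649,-.0935,0])
def cab(x,y,z): return CO+x*CX+y*CYv+np.array([0,0,z])
def down(yaw): # tool z down, tool x at world yaw
    x=np.array([np.cos(yaw),np.sin(yaw),0]);z=np.array([0,0,-1.]);return R.from_matrix(np.c_[x,np.cross(z,x),z])
def near(yaw):  # half-turn equivalent closest to present tool yaw
    x=R.from_rotvec(state()["tcp_rot"]).as_matrix()[:,0]; c=np.arctan2(x[1],x[0])
    return c+(yaw-c+np.pi/2)%np.pi-np.pi/2
E
python3 - <<'E'
from h import *
from scipy.optimize import least_squares
t=load("top0");s=load("side0")
f=lambda l,x0,y0,k:np.array([((u+.5)/k+x0-.5,(v+.5)/k+y0-.5) for u,v in l])
hi_t=f([(670,345),(748,493)],230,55,4);hi_s=f([(383,443),(187,527)],270,170,5)
lo_t=f([(530,405),(608,560)],230,55,4);lo_s=f([(250,410),(70,485)],270,170,5)
def pts(p,c):
    u=np.array([np.cos(p[2]),np.sin(p[2]),0]);v=np.cross([0,0,1],u)
    a=np.radians(20);X=u*np.cos(a)+[0,0,np.sin(a)]
    return [np.array([p[0],p[1],.075])+sx*X*.055+sy*v*.065 for sx,sy in c]
def res(p,full=1):
    H=pts(p,[(1,1),(1,-1)]);L=pts(p,[(-1,1),(-1,-1)])
    e=[w2px(t,H)-hi_t,w2px(s,H)-hi_s,w2px(t,L)-lo_t]
    return np.concatenate(e).ravel()
o=least_squares(res,[.545,-.4,-1.15],loss="soft_l1");print(o.x,res(o.x).round(1))
print(np.degrees(o.x[2]))
print(cab(.05,.075,.093), move(cab(.05,.075,.22),down(near(CY))), near(CY))
E
```

```text
[ 0.54625873 -0.4015532  -1.1598491 ] [-0.2 -1.5  0.3  0.5 -0.4 -0.9 -0.3  0.3  0.5 -0.  -0.  -0.4]
-66.45445844688034
[ 0.69634491 -0.01679629  0.093     ] (array([-0.001, -0.   , -0.466]), array([-0.6397, -0.374 ,  0.0837])) 3.1765926535897933
```

Call:
servo_tool(commands=[0,0,-0.466,-0.64,-0.374,0,-1,0,0,-0.466,-0.64,-0.374,0,-1,0,0,-0.466,-0.64,-0.374,0,-1,0,0,-0.466,-0.64,-0.374,0,-1,0,0,-0.466,-0.64,-0.374,0,-1,0,0,-0.466,-0.64,-0.374,0,-1,0,0,-0.466,-0.64,-0.374,0,-1,0,0,-0.466,-0.64,-0.374,0,-1,0,0,-0.466,-0.64,-0.374,0,-1,0,0,-0.466,-0.64,-0.374,0,-1])

```text
time_s: 1.35
position: [0.6302, 0.0779, 0.3037]
tcp_rot: [0.056, -3.141, -0.0]
force: [1.2, 1.5, -0.4]
grip_width: -0.0004
grip_force: 0.0
```

```bash
python3 - <<'E'
from h import *
print(move(cab(.05,.075,.18),down(near(CY))))
E
```

```text
(array([ 0.   , -0.   ,  0.001]), array([-0.0627, -0.097 ,  0.1237]))
```

Call:
servo_tool(commands=[0,0,0,-0.063,-0.097,0.03,-1,0,0,0,-0.063,-0.097,0.124,-1,0,0,0,-0.063,-0.097,0.124,-1,0,0,0,-0.063,-0.097,0.124,-1,0,0,0,-0.063,-0.097,0.124,-1])

```text
time_s: 1.98
position: [0.6962, -0.0145, 0.1808]
tcp_rot: [-0.056, 3.141, 0.001]
force: [0.8, 0.8, 1.2]
grip_width: -0.0002
grip_force: 0.0
```

```bash
python3 - <<'E'
from h import *
print(state()["position"],state()["force"],move(cab(.05,.075,.158)))
E
```

```text
[ 0.69615034 -0.01454255  0.18082363] [0.84870471 0.77154305 1.24681075] (array([0., 0., 0.]), array([-0.0001, -0.0023,  0.0228]))
```

Press slowly, then lift.

Call:
servo_tool(commands=[0,0,0,0,0,0.012,-1,0,0,0,0,0,0.016,-1,0,0,0,0,0,0.019,-1,0,0,0,0,0,0.022,-1,0,0,0,0,0,0.023,-1,0,0,0,0,0,0.023,-1])

```text
time_s: 2.72
position: [0.6961, -0.0148, 0.1572]
tcp_rot: [-0.056, 3.14, 0.001]
force: [0.3, 4.1, 4.7]
grip_width: 0.0
grip_force: 2.3
```

```bash
python3 - <<'E'
from h import *
c=snap("top","top1"); crop(c,"c4",230,55,380,205,3)
E
```

```text
(no output)
```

View pics/c4.png

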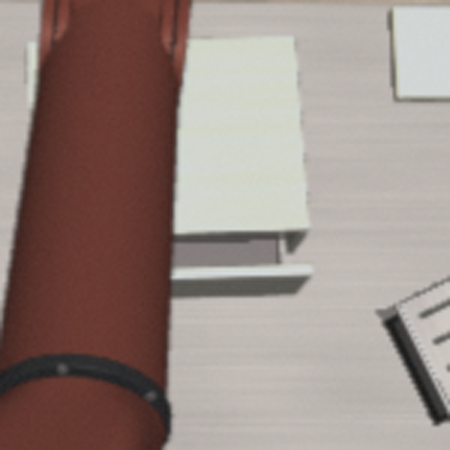

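The drawer has popped: the panel's right end is at crop (312,270), with a gap behind it. I'll lift, then hook.

Call:
servo_tool(commands=[0,0,0,0,0,-0.05,-1,0,0,0,0,0,-0.05,-1])

```text
time_s: 3.02
position: [0.6975, -0.0169, 0.2108]
tcp_rot: [-0.053, 3.135, -0.002]
force: [-0.2, -0.6, 0.2]
grip_width: -0.0
grip_force: 0.0
```

```bash
python3 - <<'E'
from h import *
c=load("top1")
p=px2w(c,[(312.5/3+230-.5,270/3+55-.5)],[.08])[0];d=p-CO;print("panel outer cab x",d@CX,d@CYv)
print(move(cab(-.028,0,.2),down(near(CY))),move(cab(-.028,0,.115),down(near(CY))))
E
```

```text
panel outer cab x -0.03990452945639167 -0.13951165641293575
(array([-0.001,  0.006, -0.001]), array([ 0.0791, -0.075 ,  0.0105])) (array([-0.001,  0.006, -0.001]), array([ 0.0796, -0.0748,  0.0955]))
```

```bash
python3 - <<'E'
from h import *
c=snap("top","top2"); crop(c,"c5",230,105,380,205,5)
E
```

```text
(no output)
```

View pics/c5.png

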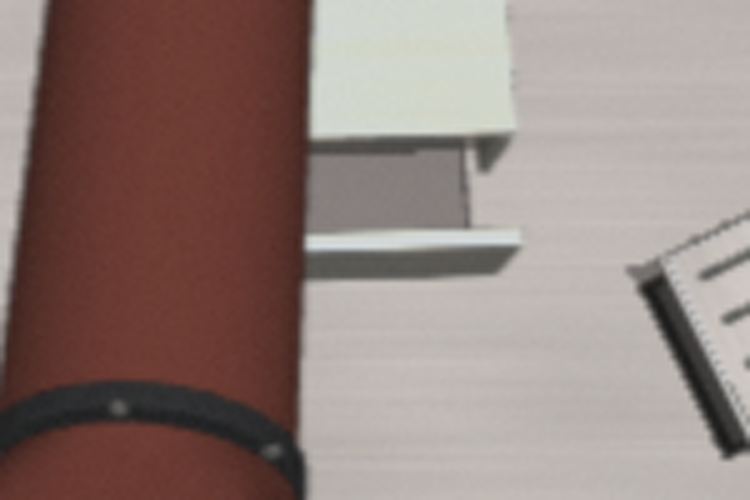

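The gap is now about 100 crop pixels, or about 60 mm, so the drawer is fully popped. Hooking now.

Call:
servo_tool(commands=[0,0,0,0.079,-0.075,0.0,-1,0,0,0,0.079,-0.075,0.0,-1,0,0,0,0.079,-0.075,0.02,-1,0,0,0,0.079,-0.075,0.06,-1,0,0,0,0.079,-0.075,0.096,-1,0,0,0,0.079,-0.075,0.096,-1])

```text
time_s: 3.82
position: [0.6172, -0.0925, 0.107]
tcp_rot: [0.055, -3.134, 0.0]
force: [-0.1, 0.6, 0.3]
grip_width: 0.0001
grip_force: 0.0
```

```bash
python3 - <<'E'
from h import *
s=state();d=s["position"]-CO;print(d@CX,d@CYv,s["position"],s["force"]); print(move(cab(-.159,0,.115),down(near(CY))))
E
```

```text
-0.031757998275813715 0.002075408571262251 [ 0.61718883 -0.09253717  0.10702844] [-0.13944959  0.5954821   0.28252713]
(array([-0.   , -0.007,  0.   ]), array([ 0.1273, -0.002 , -0.007 ]))
```

Call:
servo_tool(commands=[0,0,0,0.016,-0.001,0,-1,0,0,0,0.035,-0.001,0,-1,0,0,0,0.055,-0.001,0,-1,0,0,0,0.075,-0.001,0,-1,0,0,0,0.095,-0.001,0,-1,0,0,0,0.11,-0.001,0,-1,0,0,0,0.12,-0.001,0,-1,0,0,0,0.125,-0.001,0,-1,0,0,0,0.127,-0.001,0,-1,0,0,0,0.127,-0.001,0,-1])

```text
time_s: 5.08
position: [0.4947, -0.0983, 0.1118]
tcp_rot: [-0.056, 3.137, -0.001]
force: [7.5, -0.5, -0.0]
grip_width: 0.0
grip_force: 0.0
```

```bash
python3 - <<'E'
from h import *
s=state();d=s["position"]-CO;print(d@CX,d@CYv,s["force"])
c=snap("top","top3"); crop(c,"c6",230,105,380,225,5)
E
```

```text
-0.1543877095807559 0.0005933472595087978 [ 7.45785484 -0.49706389 -0.0489585 ]
```

View pics/c6.png

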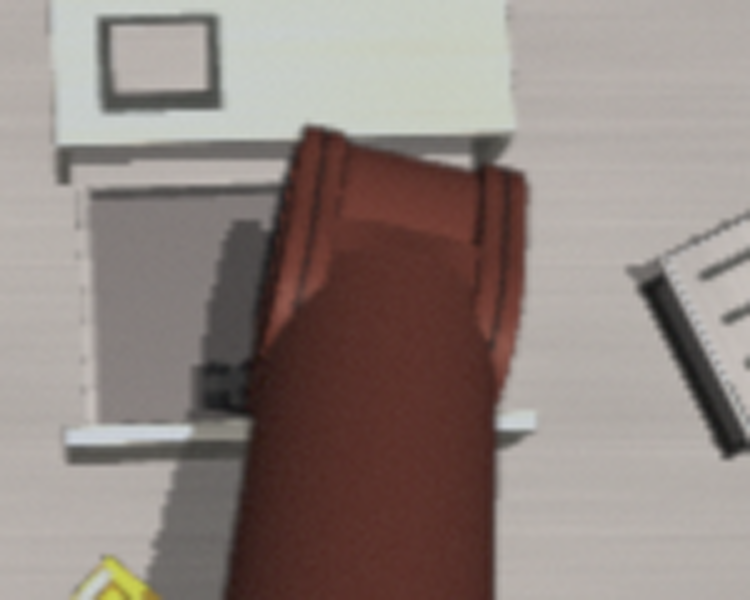

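```bash
python3 - <<'E'
from h import *
c=load("top3")
f=lambda l,x0,y0,k:np.array([((u+.5)/k+x0-.5,(v+.5)/k+y0-.5) for u,v in l])
for n,l,z in (("rear edge of panel",[(66,429),(534,412)],.08),("outer",[(66,444),(534,428)],.08),("cabinet front top",[(56,145),(515,135)],.082)):
  p=px2w(c,f(l,230,105,5),[z]*2)-CO;print(n,p@CX,p@CYv)
E
```

```text
rear edge of panel [-0.17027043 -0.16996873] [ 0.13884919 -0.13806448]
outer [-0.17917187 -0.17954921] [ 0.13916216 -0.13734814]
cabinet front top [ 2.24059791e-03 -7.80002480e-05] [ 0.13878459 -0.13875355]
```

Call:
servo_tool(commands=[0,0,0,0.004,0,0,-1,0,0,0,0.004,0,0,-1])

```text
time_s: 5.38
position: [0.4939, -0.0982, 0.1131]
tcp_rot: [-0.057, 3.13, -0.002]
force: [18.6, 1.3, -0.7]
grip_width: -0.0003
grip_force: 0.0
```

```bash
python3 - <<'E'
from h import *
s=state();d=s["position"]-CO;print(d@CX,d@CYv,s["force"])
E
```

```text
-0.1551375757895073 0.0007286792826001467 [18.57115519  1.27323796 -0.72994208]
```

The drawer is fully open: force rose at the stop, with the panel's rear face at x = -0.170. Backing out.

Call:
servo_tool(commands=[0,0,0,-0.02,0,0,-1,0,0,0,-0.02,0,-0.06,-1,0,0,0,-0.02,0,-0.12,-1,0,0,0,-0.02,0,-0.16,-1,0,0,0,-0.02,0,-0.16,-1])

```text
time_s: 6.0
position: [0.5099, -0.0981, 0.274]
tcp_rot: [-0.055, 3.136, 0.0]
force: [-0.3, -0.3, -0.5]
grip_width: 0.0002
grip_force: 0.0
```

```bash
python3 - <<'E'
from h import *
y=near(np.radians(24));print(y,move([.604,.204,.25],down(y)))
E
```

```text
-2.722713633111154 (array([-0.001,  0.005, -0.384]), array([-0.1045,  0.2986,  0.0245]))
```

Call:
servo_tool(commands=[0,0.005,-0.384,-0.104,0.299,0.024,0.3,0,0.005,-0.384,-0.104,0.299,0.024,0.3,0,0.005,-0.384,-0.104,0.299,0.024,0.3,0,0.005,-0.384,-0.104,0.299,0.024,0.3,0,0.005,-0.384,-0.104,0.299,0.024,0.3,0,0.005,-0.384,-0.104,0.299,0.024,0.3,0,0.005,-0.384,-0.104,0.299,0.024,0.3,0,0.005,-0.384,-0.104,0.299,0.024,0.3])

```text
time_s: 7.0
position: [0.602, 0.2027, 0.2465]
tcp_rot: [0.649, -3.068, 0.002]
force: [1.3, -0.5, 0.2]
grip_width: 0.0556
grip_force: 0.0
```

```bash
python3 - <<'E'
from h import *
c=snap("wrist","w1"); print(state()["position"]); print(w2px(c,[[.604,.204,.012],[.604,.204,.044]]))
E
```

```text
[0.60213552 0.20273388 0.24681534]
[[254.08162512 176.91721298]
 [254.17291484 184.74297503]]
```

View pics/w1.png

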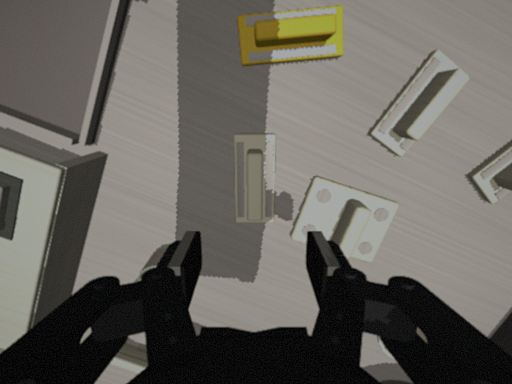

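The wrist view puts the cassette at (254.5,178), where I predicted (254,177), with the plate edges aligned to the tool. Descending to grasp.

```bash
python3 - <<'E'
from h import *
print(move([.604,.204,.087],down(near(np.radians(24)))))
E
```

```text
(array([ 0.   , -0.005, -0.002]), array([-0.0031,  0.0003,  0.1598]))
```

Call:
servo_tool(commands=[0,-0.003,0,-0.002,0,0.06,0.3,0,-0.003,0,-0.002,0,0.115,0.3,0,-0.003,0,-0.002,0,0.145,0.3,0,-0.003,0,-0.002,0,0.159,0.3,0,-0.003,0,-0.002,0,0.159,0.3,0,-0.003,0,-0.002,0,0.159,-1,0,-0.003,0,-0.002,0,0.159,-1,0,-0.003,0,-0.002,0,0.159,-1,0,-0.003,0,-0.002,0,0.159,-1,0,-0.003,0,-0.002,0,0.159,-1], force=60)

```text
time_s: 8.3
position: [0.6039, 0.2056, 0.0895]
tcp_rot: [-0.654, 3.073, 0.002]
force: [-0.3, 0.2, 6.2]
grip_width: 0.0153
grip_force: 59.8
```

Call:
servo_tool(commands=[0,0,0,0,0,-0.03,-1,0,0,0,0,0,-0.08,-1,0,0,0,0,0,-0.13,-1,0,0,0,0,0,-0.13,-1])

```text
time_s: 8.8
position: [0.6054, 0.2058, 0.223]
tcp_rot: [-0.652, 3.067, 0.004]
force: [-0.4, -0.2, -2.7]
grip_width: 0.015
grip_force: 58.9
```

```bash
python3 - <<'E'
from h import *
y=near(CY);s=state();print(s["grip_width"],s["position"],y); fx=-.092
for z in (.21,.105): print(move(cab(fx,-.07,z),down(y)))
E
```

```text
0.014973714475442984 [0.60536682 0.20582536 0.22301663] -3.1065926535897934
(array([0.002, 0.006, 0.384]), array([ 0.1935, -0.3216,  0.0115]))
(array([0.002, 0.006, 0.384]), array([ 0.1942, -0.3217,  0.1165]))
```

Call:
servo_tool(commands=[0,0.006,0.384,0.193,-0.322,0.0,-1,0,0.006,0.384,0.193,-0.322,0.0,-1,0,0.006,0.384,0.193,-0.322,0.0,-1,0,0.006,0.384,0.193,-0.322,0.0,-1,0,0.006,0.384,0.193,-0.322,0.0,-1,0,0.006,0.384,0.193,-0.322,0.0,-1,0,0.006,0.384,0.193,-0.322,0.0,-1,0,0.006,0.384,0.193,-0.322,0.0,-1,0,0.006,0.384,0.193,-0.322,0.0,-1])

```text
time_s: 9.93
position: [0.5584, -0.1657, 0.2175]
tcp_rot: [0.059, -3.132, 0.001]
force: [-0.4, 0.0, -1.9]
grip_width: 0.0152
grip_force: 59.1
```

```bash
python3 - <<'E'
from h import *
s=state();print(s["grip_width"],s["position"]); print(move(cab(-.092,-.07,.1045),down(near(CY))))
E
```

```text
0.015243508583084483 [ 0.55837629 -0.16568893  0.21745449]
(array([-0.   , -0.009,  0.003]), array([-0.0021, -0.001 ,  0.1129]))
```

Call:
servo_tool(commands=[0,-0.009,0,-0.001,-0.001,0.05,-1,0,-0.009,0,-0.001,-0.001,0.09,-1,0,-0.009,0,-0.001,-0.001,0.105,-1,0,-0.009,0,-0.001,-0.001,0.111,-1,0,-0.009,0,-0.001,-0.001,0.114,-1,0,-0.009,0,-0.001,-0.001,0.114,-1])

```text
time_s: 10.68
position: [0.559, -0.1686, 0.105]
tcp_rot: [-0.055, 3.138, -0.002]
force: [-0.7, 0.9, -1.8]
grip_width: 0.0158
grip_force: 39.9
```

Call:
servo_tool(commands=[0,0,0,0,0,0.001,-1,0,0,0,0,0,0.002,-1,0,0,0,0,0,0.002,-0.1,0,0,0,0,0,0.002,-0.1,0,0,0,0,0,-0.05,-0.1,0,0,0,0,0,-0.12,-0.1,0,0,0,0,0,-0.15,-0.1])

```text
time_s: 11.55
position: [0.5586, -0.1688, 0.2572]
tcp_rot: [-0.055, 3.137, -0.002]
force: [0.5, 0.5, -0.1]
grip_width: 0.0385
grip_force: 0.0
```

```bash
cat >> h.py <<'E'
def blobs(c,lo=np.array([0,0,0]),zs=.012,mina=60):
    """white-ish plates in the top view: list of (area, centre, yaw deg, size)"""
    f=c["frame"].astype(int); mn=f.min(2); mx=f.max(2)
    m=((mn>165)).astype(np.uint8)
    m=cv2.morphologyEx(m,cv2.MORPH_CLOSE,np.ones((3,3),np.uint8))
    out=[]
    for k in cv2.findContours(m,cv2.RETR_EXTERNAL,cv2.CHAIN_APPROX_NONE)[0]:
        if cv2.contourArea(k)<mina or cv2.contourArea(k)>3000: continue
        w=px2w(c,k.reshape(-1,2),[zs]*len(k)); (ce,sz,an)=cv2.minAreaRect((w[:,:2]*1000).astype(np.float32))
        if sz[0]<sz[1]: sz=sz[::-1]; an+=90
        out.append((np.round(ce,0),np.round(sz,0),round((an+90)%180-90,1),k.reshape(-1,2).mean(0).round(0)))
    return out
E
python3 - <<'E'
from h import *
for n in ("top0",):
  c=load(n)
  for b in blobs(c): print(b)
print("now")
for b in blobs(snap("top","top4")): print(b)
y=near(np.radians(-11.6));print(y,move([.465,.324,.22],down(y)))
E
```

```text
(array([ 335., -299.]), array([52., 50.]), -2.4, array([353., 238.]))
(array([462., 477.]), array([84., 38.]), -3.5, array([101., 200.]))
(array([465., 326.]), array([97., 40.]), -11.6, array([150., 197.]))
(array([ 559., -429.]), array([130., 126.]), 23.7, array([393., 167.]))
(array([608., 318.]), array([99., 75.]), -83.9, array([154., 152.]))
(array([605., 206.]), array([98., 41.]), 24.2, array([190., 154.]))
(array([687., 438.]), array([46., 44.]), 2.9, array([116., 128.]))
(array([846., 285.]), array([310.,   7.]), -89.6, array([167.,  81.]))
(array([850., -68.]), array([53., 48.]), -47.9, array([276.,  81.]))
(array([ 883., -502.]), array([295., 103.]), -89.4, array([406.,  73.]))
now
(array([271., -89.]), array([169.,  20.]), -16.9, array([286., 261.]))
(array([338.,   8.]), array([80., 32.]), -39.0, array([252., 238.]))
(array([ 622., -681.]), array([297., 109.]), 0.1, array([466., 150.]))
(array([832., 514.]), array([77., 60.]), 14.9, array([96., 84.]))
-3.3440508468211347 (array([-0.001,  0.01 ,  0.237]), array([0.0783, 0.4964, 0.0397]))
```

Call:
servo_tool(commands=[0,0.006,0.237,0.078,0.496,0,0.3,0,0.006,0.237,0.078,0.496,0,0.3,0,0.006,0.237,0.078,0.496,0,0.3,0,0.006,0.237,0.078,0.496,0,0.3,0,0.006,0.237,0.078,0.496,0.04,0.3,0,0.006,0.237,0.078,0.496,0.04,0.3,0,0.006,0.237,0.078,0.496,0.04,0.3,0,0.006,0.237,0.078,0.496,0.04,0.3,0,0.006,0.237,0.078,0.496,0.04,0.3,0,0.006,0.237,0.078,0.496,0.04,0.3])

```text
time_s: 12.85
position: [0.4625, 0.3248, 0.2128]
tcp_rot: [-0.314, -3.12, 0.003]
force: [-0.9, -0.9, 0.3]
grip_width: 0.0556
grip_force: 0.0
```

```bash
python3 - <<'E'
from h import *
a=load("top0");b=load("top4");print(np.median(a["frame"]),np.median(b["frame"]))
t=snap("top","top5");c=snap("wrist","w2"); print(state()["position"]); 
u=w2px(c,[[.465,.324,.012],[.465,.324,.044]]);print(u,np.median(t["frame"]))
im=np.zeros((384,2*512,3),np.uint8);im[:,:512]=c["frame"][:,:,::-1];im[:,512:]=t["frame"][:,:,::-1]
cv2.imwrite("pics/w2b.png",cv2.resize(im,(800,300),interpolation=cv2.INTER_AREA))
cv2.imwrite("pics/w2c.png",np.vstack([c["frame"][:,:,::-1][:300],cv2.resize(t["frame"][50:200,60:316,::-1],(512,300))]))
E
```

```text
151.0 181.0
[0.46360845 0.32278068 0.21347367]
[[255.293003   183.8998254 ]
 [255.44045354 193.63555894]] 174.0
```

View pics/w2c.png

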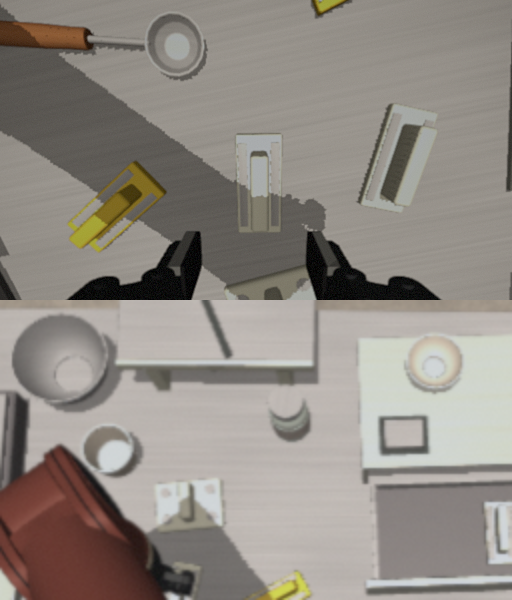

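Cassette C's plate centre is at (259,183) in the wrist view, 4 px right of my prediction. B is at (398,157). The first cassette lies in the drawer.

```bash
python3 - <<'E'
from h import *
c=load("w2");print(px2w(c,[(259.3,183),(259.3,133.5),(259.3,232)],[.012]*3),"B",px2w(c,[(393,103),(438,117),(404,211),(361,202)],[.012]*4))
p=px2w(c,[(259.3,183)],[.012])[0];print(move([p[0],p[1],.088],down(near(np.radians(-11.6)))))
E
```

```text
[[0.46489376 0.32799324 0.012     ]
 [0.4183764  0.33728086 0.012     ]
 [0.51574486 0.31784424 0.012     ]] B [[0.41588315 0.46058883 0.012     ]
 [0.43641129 0.50020561 0.012     ]
 [0.52243949 0.46426969 0.012     ]
 [0.50423673 0.42290632 0.012     ]]
(array([-0.002, -0.004, -0.001]), array([-0.0007,  0.0056,  0.1255]))
```

Call:
servo_tool(commands=[0,0,0,-0.001,0.005,0.06,0.3,0,0,0,-0.001,0.005,0.105,0.3,0,0,0,-0.001,0.005,0.122,0.3,0,0,0,-0.001,0.005,0.126,0.3,0,0,0,-0.001,0.005,0.126,-1,0,0,0,-0.001,0.005,0.126,-1,0,0,0,-0.001,0.005,0.126,-1,0,0,0,-0.001,0.005,0.126,-1,0,0,0,-0.001,0.005,0.126,-1])

```text
time_s: 14.08
position: [0.465, 0.3297, 0.0891]
tcp_rot: [-0.316, -3.123, -0.001]
force: [-1.0, -1.0, 7.9]
grip_width: 0.0151
grip_force: 59.8
```

Call:
servo_tool(commands=[0,0,0,0,0,-0.03,-1,0,0,0,0,0,-0.08,-1,0,0,0,0,0,-0.13,-1,0,0,0,0,0,-0.13,-1])

```text
time_s: 14.58
position: [0.4665, 0.3305, 0.2223]
tcp_rot: [0.316, 3.125, 0.008]
force: [0.0, 0.5, -2.5]
grip_width: 0.0151
grip_force: 59.0
```

```bash
python3 - <<'E'
from h import *
y=near(CY);s=state();print(s["grip_width"],s["position"],y)
print(move(cab(-.092,0,.21),down(y)))
E
```

```text
0.015087888406012622 [0.46647027 0.33050346 0.22233147] 3.1765926535897933
(array([ 0.005,  0.001, -0.237]), array([-0.1744, -0.4004,  0.0103]))
```

Call:
servo_tool(commands=[0,0,-0.237,-0.174,-0.4,0.0,-1,0,0,-0.237,-0.174,-0.4,0.0,-1,0,0,-0.237,-0.174,-0.4,0.0,-1,0,0,-0.237,-0.174,-0.4,0.0,-1,0,0,-0.237,-0.174,-0.4,0.0,-1,0,0,-0.237,-0.174,-0.4,0.0,-1,0,0,-0.237,-0.174,-0.4,0.0,-1,0,0,-0.237,-0.174,-0.4,0.0,-1,0,0,-0.237,-0.174,-0.4,0.0,-1,0,0,-0.237,-0.174,-0.4,0.0,-1])

```text
time_s: 15.82
position: [0.5549, -0.0958, 0.2167]
tcp_rot: [0.059, -3.135, -0.0]
force: [1.0, 0.4, -1.9]
grip_width: 0.0148
grip_force: 59.2
```

```bash
python3 - <<'E'
from h import *
s=state();print(s["grip_width"],s["position"]); print(move(cab(-.092,0,.1035),down(near(CY))))
E
```

```text
0.014757133344898542 [ 0.5548934  -0.09582041  0.21670792]
(array([ 0.   , -0.006,  0.003]), array([-0.0028, -0.001 ,  0.1132]))
```

Call:
servo_tool(commands=[0,-0.006,0,-0.001,0,0.05,-1,0,-0.006,0,-0.001,0,0.09,-1,0,-0.006,0,-0.001,0,0.105,-1,0,-0.006,0,-0.001,0,0.112,-1,0,-0.006,0,-0.001,0,0.116,-1,0,-0.006,0,-0.001,0,0.116,-1])

```text
time_s: 16.58
position: [0.5576, -0.0972, 0.1034]
tcp_rot: [-0.056, 3.135, 0.0]
force: [2.3, 2.3, 2.1]
grip_width: 0.015
grip_force: 59.9
```

Call:
servo_tool(commands=[0,0,0,0,0,0,-0.1,0,0,0,0,0,0,-0.1,0,0,0,0,0,-0.05,-0.1,0,0,0,0,0,-0.12,-0.1,0,0,0,0,0,-0.15,-0.1])

```text
time_s: 17.2
position: [0.5558, -0.0979, 0.2544]
tcp_rot: [-0.054, 3.137, -0.001]
force: [0.9, 0.2, -0.0]
grip_width: 0.0384
grip_force: 0.0
```

```bash
sed -i 's/mn>165/mn>1.21*np.median(f)/' h.py; python3 - <<'E'
from h import *
for b in blobs(snap("top","top6")): print(b)
y=near(np.radians(-22.8));print(y,move([.469,.460,.23],down(y)))
E
```

```text
-3.5395277230445004 (array([0.002, 0.009, 0.432]), array([0.0693, 0.561 , 0.0278]))
```

Call:
servo_tool(commands=[0,0.004,0.432,0.069,0.56,0,0.3,0,0.004,0.432,0.069,0.56,0,0.3,0,0.004,0.432,0.069,0.56,0,0.3,0,0.004,0.432,0.069,0.56,0,0.3,0,0.004,0.432,0.069,0.56,0.03,0.3,0,0.004,0.432,0.069,0.56,0.03,0.3,0,0.004,0.432,0.069,0.56,0.03,0.3,0,0.004,0.432,0.069,0.56,0.03,0.3,0,0.004,0.432,0.069,0.56,0.03,0.3,0,0.004,0.432,0.069,0.56,0.03,0.3])

```text
time_s: 18.5
position: [0.4639, 0.464, 0.2196]
tcp_rot: [-0.61, -3.077, 0.0]
force: [-0.6, -0.3, -0.1]
grip_width: 0.0557
grip_force: 0.0
```

```bash
python3 - <<'E'
from h import *
c=snap("wrist","w3");t=snap("top","top7"); print(state()["position"]); 
print(w2px(c,[[.469,.460,.012],[.469,.460,.044]]))
cv2.imwrite("pics/w3c.png",np.vstack([c["frame"][:,:,::-1][:300],cv2.resize(t["frame"][50:200,140:396,::-1],(512,300))]))
E
```

```text
[0.46534682 0.46154151 0.21985739]
[[252.2519145  186.66910412]
 [252.07837618 196.44566176]]
```

View pics/w3c.png

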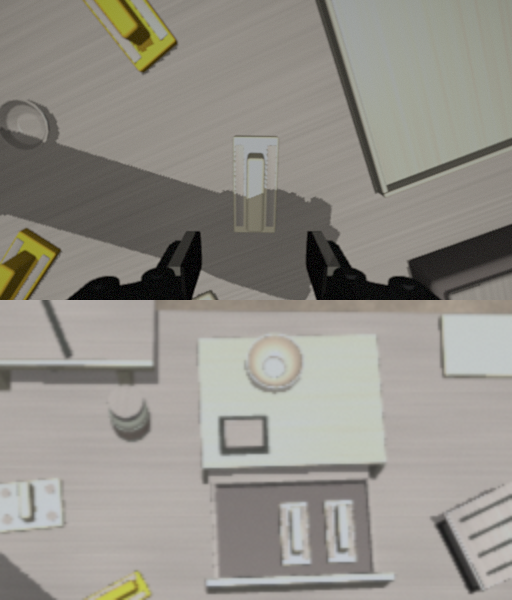

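Two cassettes lie square in the drawer. B's plate centre is at (255,184), within about 3 px of prediction. Tray edge clearance looks fine.

```bash
python3 - <<'E'
from h import *
c=load("w3");p=px2w(c,[(255,184),(255.5,136),(255,232)],[.012]*3);print(p)
print(move([p[0][0],p[0][1],.088],down(near(np.radians(-22.8)))))
E
```

```text
[[0.46749212 0.46358425 0.012     ]
 [0.42397798 0.48197855 0.012     ]
 [0.51562777 0.44380522 0.012     ]]
(array([-0.002, -0.004,  0.004]), array([-0.0017,  0.0029,  0.1318]))
```

Call:
servo_tool(commands=[0,0,0,-0.001,0.002,0.06,0.3,0,0,0,-0.001,0.002,0.11,0.3,0,0,0,-0.001,0.002,0.127,0.3,0,0,0,-0.001,0.002,0.132,0.3,0,0,0,-0.001,0.002,0.132,-1,0,0,0,-0.001,0.002,0.132,-1,0,0,0,-0.001,0.002,0.132,-1,0,0,0,-0.001,0.002,0.132,-1,0,0,0,-0.001,0.002,0.132,-1])

```text
time_s: 19.73
position: [0.4689, 0.462, 0.0909]
tcp_rot: [-0.619, -3.079, -0.004]
force: [-0.6, -1.1, 6.9]
grip_width: 0.0148
grip_force: 59.7
```

Call:
servo_tool(commands=[0,0,0,0,0,-0.03,-1,0,0,0,0,0,-0.08,-1,0,0,0,0,0,-0.13,-1,0,0,0,0,0,-0.13,-1])

```text
time_s: 20.23
position: [0.47, 0.4626, 0.2245]
tcp_rot: [0.619, 3.078, 0.012]
force: [0.2, 0.1, -1.3]
grip_width: 0.015
grip_force: 58.9
```

```bash
python3 - <<'E'
from h import *
y=near(CY);s=state();print(s["grip_width"],s["position"],y)
print(move(cab(-.092,.07,.21),down(y)))
E
```

```text
0.014968321306969321 [0.46997355 0.46262728 0.22454671] 3.1765926535897933
(array([ 0.008,  0.002, -0.432]), array([-0.2672, -0.4187,  0.0113]))
```

Call:
servo_tool(commands=[0.004,0,-0.432,-0.267,-0.419,0.0,-1,0.004,0,-0.432,-0.267,-0.419,0.0,-1,0.004,0,-0.432,-0.267,-0.419,0.0,-1,0.004,0,-0.432,-0.267,-0.419,0.0,-1,0.004,0,-0.432,-0.267,-0.419,0.0,-1,0.004,0,-0.432,-0.267,-0.419,0.0,-1,0.004,0,-0.432,-0.267,-0.419,0.0,-1,0.004,0,-0.432,-0.267,-0.419,0.0,-1,0.004,0,-0.432,-0.267,-0.419,0.0,-1,0.004,0,-0.432,-0.267,-0.419,0.0,-1])

```text
time_s: 21.48
position: [0.5523, -0.0281, 0.2178]
tcp_rot: [0.055, -3.136, 0.005]
force: [-0.2, 1.1, -1.4]
grip_width: 0.015
grip_force: 59.1
```

```bash
python3 - <<'E'
from h import *
s=state();print(s["grip_width"],s["position"]); print(move(cab(-.092,.07,.1045),down(near(CY))))
E
```

```text
0.015011508513941015 [ 0.55231906 -0.02807136  0.21781488]
(array([-0.003, -0.005, -0.   ]), array([-0.0029,  0.0016,  0.1133]))
```

Call:
servo_tool(commands=[-0.003,-0.005,0,-0.001,0,0.05,-1,-0.003,-0.005,0,-0.001,0,0.09,-1,-0.003,-0.005,0,-0.001,0,0.105,-1,-0.003,-0.005,0,-0.001,0,0.112,-1,-0.003,-0.005,0,-0.001,0,0.115,-1,-0.003,-0.005,0,-0.001,0,0.115,-1])

```text
time_s: 22.22
position: [0.5547, -0.0284, 0.1051]
tcp_rot: [-0.056, 3.137, 0.0]
force: [1.5, 0.5, 0.5]
grip_width: 0.0149
grip_force: 59.3
```

Call:
servo_tool(commands=[0,0,0,0,0,0.001,-1,0,0,0,0,0,0.001,-0.1,0,0,0,0,0,0.001,-0.1,0,0,0,0,0,-0.05,-0.1,0,0,0,0,0,-0.12,-0.1,0,0,0,0,0,-0.15,-0.1])

```text
time_s: 22.98
position: [0.5536, -0.0291, 0.2566]
tcp_rot: [-0.055, 3.137, -0.0]
force: [0.0, -0.9, -0.4]
grip_width: 0.0384
grip_force: 0.0
```

```bash
python3 - <<'E'
from h import *
s=state();print(s["position"])
# front of the panel: outer face at x=-.182; closed tool half-width .011
for x,z in ((-.215,.23),(-.215,.12)): print(move(cab(x,0,z),down(near(CY))),np.hypot(*cab(x,0,0)[:2]))
E
```

```text
[ 0.55360273 -0.02905284  0.2566188 ]
(array([-0.   ,  0.004, -0.   ]), array([ 0.122 , -0.0678,  0.0261])) 0.44573091730991404
(array([-0.   ,  0.004, -0.   ]), array([ 0.1225, -0.0678,  0.1361])) 0.44573091730991404
```

Call:
servo_tool(commands=[0,0,0,0.122,-0.068,0,-1,0,0,0,0.122,-0.068,0,-1,0,0,0,0.122,-0.068,0,-1,0,0,0,0.122,-0.068,0.04,-1,0,0,0,0.122,-0.068,0.09,-1,0,0,0,0.122,-0.068,0.136,-1,0,0,0,0.122,-0.068,0.136,-1])

```text
time_s: 23.85
position: [0.4319, -0.1007, 0.115]
tcp_rot: [0.055, -3.136, 0.001]
force: [0.3, 0.0, 0.3]
grip_width: -0.0001
grip_force: 0.0
```

```bash
python3 - <<'E'
from h import *
s=state();d=s["position"]-CO;print(s["position"],d@CX,d@CYv,s["force"])
t=snap("top","top8")
cv2.imwrite("pics/t8.png",cv2.resize(t["frame"][50:200,140:396,::-1],(768,450)))
E
```

```text
[ 0.43187415 -0.10074857  0.11498079] -0.2172465221271887 0.0003537233887784887 [0.25374981 0.04757525 0.3040859 ]
```

View pics/t8.png

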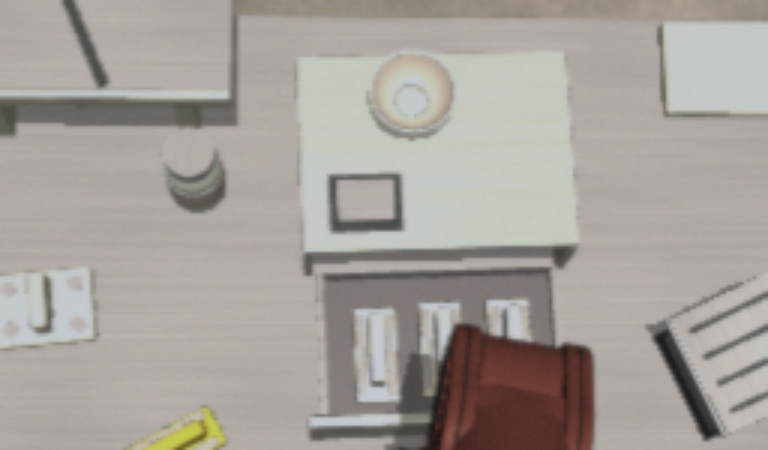

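All three cassettes lie flat and rib up in the drawer. Now pushing it home smoothly.

Call:
servo_tool(commands=[0,0,0,-0.012,0,0,-1,0,0,0,-0.022,0,0,-1,0,0,0,-0.035,0,0,-1,0,0,0,-0.052,0,0,-1,0,0,0,-0.07,0,0,-1,0,0,0,-0.088,0,0,-1,0,0,0,-0.106,0,0,-1,0,0,0,-0.124,0,0,-1,0,0,0,-0.14,0,0,-1,0,0,0,-0.155,0,0,-1])

```text
time_s: 25.15
position: [0.5895, -0.0956, 0.1176]
tcp_rot: [-0.055, 3.14, -0.0]
force: [-3.8, -1.0, 3.2]
grip_width: -0.0001
grip_force: 1.7
```

Call:
servo_tool(commands=[0,0,0,-0.01,0,0,-1,0,0,0,-0.02,0,0,-1,0,0,0,-0.028,0,0,-1,0,0,0,-0.033,0,0,-1,0,0,0,-0.035,0,0,-1,0,0,0,-0.035,0,0,-1])

```text
time_s: 25.9
position: [0.6237, -0.0943, 0.1175]
tcp_rot: [-0.055, 3.14, -0.0]
force: [-2.5, 0.5, 0.7]
grip_width: 0.0002
grip_force: 1.2
```

```bash
python3 - <<'E'
from h import *
s=state();d=s["position"]-CO;print(s["position"],d@CX,d@CYv,s["force"])
E
```

```text
[ 0.62371376 -0.0943277   0.11745649] -0.025299716593201686 5.7646934070842554e-05 [-2.46336195  0.48925554  0.73281528]
```

Call:
servo_tool(commands=[0,0,0,-0.002,0,0,-1,0,0,0,-0.004,0,0,-1,0,0,0,-0.004,0,0,-1])

```text
time_s: 26.28
position: [0.6275, -0.0942, 0.1174]
tcp_rot: [-0.055, 3.14, -0.0]
force: [-4.2, -0.0, 0.9]
grip_width: 0.0002
grip_force: 2.0
```

Call:
servo_tool(commands=[0,0,0,-0.002,0,0,-1,0,0,0,-0.004,0,0,-1,0,0,0,-0.004,0,0,-1])

```text
time_s: 26.65
position: [0.63, -0.0942, 0.1174]
tcp_rot: [0.055, -3.139, -0.001]
force: [-12.9, 0.8, 8.7]
grip_width: -0.0005
grip_force: 6.8
```

Call:
servo_tool(commands=[0,0,0,-0.002,0,0,-1,0,0,0,-0.002,0,0,-1,0,0,0,0.02,0,0,-1,0,0,0,0.05,0,0,-1,0,0,0,0.05,0,-0.06,-1,0,0,0,0.05,0,-0.12,-1])

```text
time_s: 27.4
position: [0.5816, -0.0958, 0.239]
tcp_rot: [-0.055, 3.139, -0.001]
force: [1.3, -0.3, 0.7]
grip_width: 0.0001
grip_force: 0.0
```

```bash
python3 - <<'E'
from h import *
t=snap("top","top9");s=state();print(s["position"],s["force"])
y=near(np.radians(6.5));print(y,move([.608,.317,.25],down(y)))
cv2.imwrite("pics/t9.png",cv2.resize(t["frame"][50:200,140:396,::-1],(768,450)))
E
```

```text
[ 0.58483943 -0.09661511  0.24813048] [ 3.60063044 -1.37116058  6.67327465]
-3.0281462522101616 (array([-0.001,  0.014, -0.079]), array([-0.0375,  0.4126, -0.0017]))
```

View pics/t9.png

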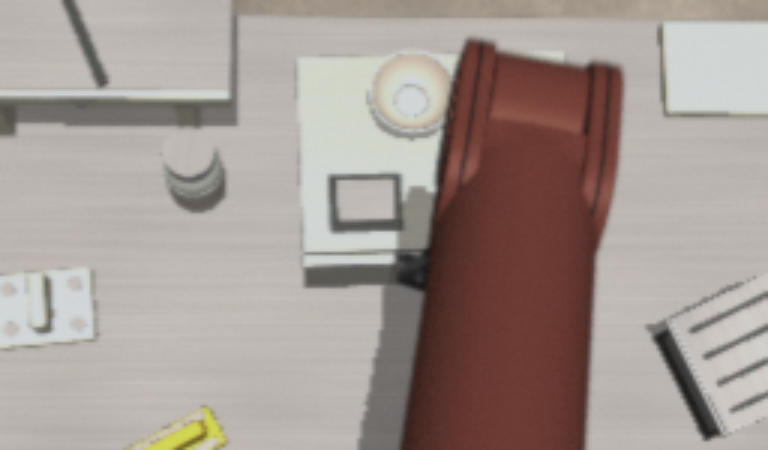

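The drawer stays shut: the panel is flush at (305,262) in the crop. Now the guard. I have one picture view left, so I'll use image code to locate it.

Call:
servo_tool(commands=[0,0.005,-0.079,-0.038,0.413,0,0.3,0,0.005,-0.079,-0.038,0.413,0,0.3,0,0.005,-0.079,-0.038,0.413,0,0.3,0,0.005,-0.079,-0.038,0.413,0,0.3,0,0.005,-0.079,-0.038,0.413,0,0.3,0,0.005,-0.079,-0.038,0.413,0,0.3,0,0.005,-0.079,-0.038,0.413,0,0.3,0,0.005,-0.079,-0.038,0.413,0,0.3,0,0.005,-0.079,-0.038,0.413,0,0.3])

```text
time_s: 28.58
position: [0.6055, 0.3177, 0.2374]
tcp_rot: [0.178, -3.134, 0.001]
force: [-0.3, -0.6, 0.0]
grip_width: 0.0553
grip_force: 0.0
```

```bash
python3 - <<'E'
from h import *
print(state()["position"])
t=load("top9");c=snap("wrist","w4")
for im,n,p in ((t,"top",(154,152)),(c,"wrist",w2px(c,[[.608,.317,.012]])[0])):
  f=im["frame"].astype(float); print(n,p)
  for th in (1.1,1.15,1.2,1.25,1.3):
    m=(f.min(2)>th*np.median(f)).astype(np.uint8)
    m=cv2.morphologyEx(m,cv2.MORPH_CLOSE,np.ones((3,3),np.uint8))
    for k in cv2.findContours(m,cv2.RETR_EXTERNAL,cv2.CHAIN_APPROX_NONE)[0]:
      x=k.reshape(-1,2)
      if np.hypot(*(x.mean(0)-p))<30 and cv2.contourArea(k)>300:
        w=px2w(im,x,[.012]*len(x));q=cv2.minAreaRect((w[:,:2]*1000).astype(np.float32));print(th,q)
E
```

```text
[0.60552562 0.31771982 0.23742405]
top (154, 152)
1.1 ((608.439208984375, 318.55499267578125), (75.63941955566406, 98.59960174560547), 5.959826469421387)
1.15 ((608.4160766601562, 318.9780578613281), (73.81369018554688, 96.5542221069336), 6.00452184677124)
wrist [252.95957801 178.2189715 ]
1.1 ((600.1032104492188, 335.0931701660156), (59.239959716796875, 67.12345886230469), 5.551279544830322)
1.15 ((598.8059692382812, 334.8586730957031), (55.60845947265625, 66.20128631591797), 6.3106794357299805)
1.2 ((598.88916015625, 334.9682312011719), (54.569557189941406, 65.1806411743164), 5.437069892883301)
```

The top view places the guard at (0.608, 0.3185) with yaw 6°, unmoved. Grasping.

```bash
python3 - <<'E'
from h import *
print(move([.608,.3185,.088],down(near(np.radians(6.2)))),state()["joint_positions"].round(2))
E
```

```text
(array([-0.001, -0.003,  0.004]), array([-0.0029,  0.0014,  0.1495])) [-0.71  0.44  0.23  1.46 -0.1   1.25  1.21]
```

Call:
servo_tool(commands=[0,0,0.004,-0.002,0.001,0.06,0.3,0,0,0.004,-0.002,0.001,0.115,0.3,0,0,0.004,-0.002,0.001,0.14,0.3,0,0,0.004,-0.002,0.001,0.148,0.3,0,0,0.004,-0.002,0.001,0.149,0.3,0,0,0.004,-0.002,0.001,0.149,-1,0,0,0.004,-0.002,0.001,0.149,-1,0,0,0.004,-0.002,0.001,0.149,-1,0,0,0.004,-0.002,0.001,0.149,-1,0,0,0.004,-0.002,0.001,0.149,-1])

```text
time_s: 29.88
position: [0.607, 0.3198, 0.0899]
tcp_rot: [0.173, -3.135, -0.001]
force: [-1.0, -0.4, 6.7]
grip_width: 0.0169
grip_force: 60.3
```

```bash
cat >> h.py <<'E'
LY=-1.160; LC=np.array([.5463,-.4016,.075]); a20=np.radians(20)
lu=np.array([np.cos(LY),np.sin(LY),0]); LX=lu*np.cos(a20)+np.array([0,0,np.sin(a20)]); LZ=-lu*np.sin(a20)+np.array([0,0,np.cos(a20)])
LR=R.from_matrix(np.c_[-LX,np.cross(-LZ,-LX),-LZ])
E
python3 - <<'E'
from h import *
s=state();print(s["position"],s["grip_width"],s["force"])
x=R.from_rotvec(s["tcp_rot"]).as_matrix();print(x.round(3)); print(LR.as_matrix().round(3))
E
```

```text
[0.60701542 0.31982473 0.08994071] 0.016888550439151214 [-1.04642894 -0.39437224  6.74433805]
[[-0.994 -0.11  -0.002]
 [-0.11   0.994  0.001]
 [ 0.002  0.001 -1.   ]]
[[-0.375  0.917  0.137]
 [ 0.862  0.399 -0.314]
 [-0.342  0.    -0.94 ]]
```

Call:
servo_tool(commands=[0,0,0,0,0,-0.03,-1,0,0,0,0,0,-0.08,-1,0,0,0,0,0,-0.13,-1,0,0,0,0,0,-0.17,-1,0,0,0,0,0,-0.17,-1], force=80)

```text
time_s: 30.5
position: [0.6082, 0.32, 0.2627]
tcp_rot: [-0.173, 3.135, 0.004]
force: [0.3, 0.2, -1.3]
grip_width: 0.0165
grip_force: 78.3
```

```bash
python3 - <<'E'
from h import *
s=state();print(s["position"],s["grip_width"])
p=LC+LZ*.09+[0,0,.12];print(p,move(p,LR))
E
```

```text
[0.60815675 0.32000932 0.26268799] 0.016461744973535287
[ 0.53400761 -0.37337914  0.27957234] (array([ 0.225, -0.3  ,  1.256]), array([ 0.1499, -0.681 , -0.019 ]))
```

Call:
servo_tool(commands=[0.225,-0.3,1.256,0.15,-0.681,-0.019,-1,0.225,-0.3,1.256,0.15,-0.681,-0.019,-1,0.225,-0.3,1.256,0.15,-0.681,-0.019,-1,0.225,-0.3,1.256,0.15,-0.681,-0.019,-1,0.225,-0.3,1.256,0.15,-0.681,-0.019,-1,0.225,-0.3,1.256,0.15,-0.681,-0.019,-1,0.225,-0.3,1.256,0.15,-0.681,-0.019,-1,0.225,-0.3,1.256,0.15,-0.681,-0.019,-1,0.225,-0.3,1.256,0.15,-0.681,-0.019,-1,0.225,-0.3,1.256,0.15,-0.681,-0.019,-1])

```text
time_s: 31.75
position: [0.5395, -0.3031, 0.2751]
tcp_rot: [1.554, 2.377, -0.282]
force: [1.1, 0.1, -2.2]
grip_width: 0.0166
grip_force: 78.4
```

```bash
python3 - <<'E'
from h import *
s=state();print(s["position"],s["grip_width"],s["joint_positions"].round(2))
p=LC+LZ*.09+[0,0,.12];print(p,move(p,LR))
E
```

```text
[ 0.53952969 -0.30305309  0.27514017] 0.01661836431789099 [-0.36  0.17  0.76  1.82  0.16  0.96  0.72]
[ 0.53400761 -0.37337914  0.27957234] (array([-0.006, -0.   ,  0.003]), array([-0.0599, -0.0332,  0.0173]))
```

Over to a point directly above, then check the alignment from there with the wrist camera.

Call:
servo_tool(commands=[-0.003,0,0.003,-0.06,-0.033,0.017,-1,-0.003,0,0.003,-0.06,-0.033,0.017,-1,-0.003,0,0.003,-0.06,-0.033,0.017,-1,-0.003,0,0.003,-0.06,-0.033,0.017,-1])

```text
time_s: 32.25
position: [0.5357, -0.37, 0.28]
tcp_rot: [1.555, 2.376, -0.277]
force: [0.1, 0.7, -1.0]
grip_width: 0.0163
grip_force: 78.5
```

```bash
python3 - <<'E'
from h import *
s=state();print(s["position"],s["grip_width"])
for h in (.03,.008,.0): p=LC+LZ*(.09+h);print(move(p,LR))
E
```

```text
[ 0.53567431 -0.36996277  0.27997352] 0.016307794631178887
(array([-0.003, -0.001,  0.002]), array([ 0.0388, -0.0026,  0.084 ]))
(array([-0.003, -0.001,  0.002]), array([ 0.0388, -0.0025,  0.106 ]))
(array([-0.003, -0.001,  0.002]), array([ 0.0388, -0.0025,  0.114 ]))
```

Call:
servo_tool(commands=[-0.003,0,0.002,0.039,-0.002,0.04,-1,-0.003,0,0.002,0.039,-0.002,0.08,-1,-0.003,0,0.002,0.039,-0.002,0.1,-1,-0.003,0,0.002,0.039,-0.002,0.106,-1,-0.003,0,0.002,0.039,-0.002,0.106,-1])

```text
time_s: 32.88
position: [0.5334, -0.3727, 0.1687]
tcp_rot: [1.557, 2.369, -0.274]
force: [0.2, -0.4, -1.8]
grip_width: 0.0167
grip_force: 78.5
```

```bash
python3 - <<'E'
from h import *
s=state();print(s["position"],s["grip_width"],s["force"])
print(move(LC+LZ*.09,LR))
E
```

```text
[ 0.53338175 -0.37269815  0.16873079] 0.016739473307365246 [ 0.2468887  -0.39478923 -1.84727312]
(array([ 0.   ,  0.001, -0.003]), array([0.0023, 0.0003, 0.0089]))
```

Call:
servo_tool(commands=[0,0,-0.002,0.002,0,0.003,-1,0,0,-0.002,0.002,0,0.005,-1,0,0,-0.002,0.002,0,0.006,-1,0,0,-0.002,0.002,0,0.007,-1,0,0,-0.002,0.002,0,0.007,-1])

```text
time_s: 33.5
position: [0.533, -0.373, 0.1606]
tcp_rot: [1.555, 2.372, -0.275]
force: [1.1, 0.5, -1.5]
grip_width: 0.0166
grip_force: 78.5
```

Call:
servo_tool(commands=[0,0,0,0,0,0.001,-1,0,0,0,0,0,0.001,-1])

```text
time_s: 33.75
position: [0.5332, -0.3734, 0.1597]
tcp_rot: [1.555, 2.372, -0.275]
force: [-0.2, 0.7, -1.4]
grip_width: 0.0167
grip_force: 78.5
```

Call:
servo_tool(commands=[0,0,0,0,0,0.001,-1,0,0,0,0,0,0.001,-1])

```text
time_s: 34.0
position: [0.5332, -0.3735, 0.1594]
tcp_rot: [1.556, 2.372, -0.274]
force: [-5.7, 6.3, 9.3]
grip_width: 0.0166
grip_force: 80.5
```

```bash
python3 - <<'E'
from h import *
s=state();d=s["position"]-LC;print("ledge coords of TCP",d@LX,d@np.cross(LZ,LX),d@LZ,s["force"],move(LC+LZ*.09,LR))
t=snap("top","top10");q=snap("side","side10");im=np.vstack([cv2.resize(t["frame"][120:220,330:460,::-1],None,fx=4,fy=4,interpolation=2)[:300],cv2.resize(q["frame"][215:315,265:365,::-1],(520,300)) if 0 else cv2.resize(q["frame"][230:305,260:390,::-1],(520,300),interpolation=2)])
cv2.imwrite("pics/l.png",im)
E
```

```text
ledge coords of TCP -0.00021069598002198907 -0.0008227825639632248 0.0899372046854984 [-5.65324494  6.34803068  9.29505912] (array([ 0.   , -0.   , -0.001]), array([-0.0002,  0.0008, -0.0001]))
```

The guard touched at exactly the expected height (0.090 along the normal), centred within 1 mm by my estimate. Release and retreat along the normal.

Call:
servo_tool(commands=[0,0,0,0,0,0,-0.1,0,0,0,0,0,0,-0.1,0,0,0,0,0,-0.005,-0.1,0,0,0,0,0,-0.05,-0.1,0,0,0,0,0,-0.1,-0.1,0,0,0,0,0,-0.1,-0.1])

```text
time_s: 34.85
position: [0.5211, -0.3422, 0.2567]
tcp_rot: [1.552, 2.367, -0.27]
force: [-0.3, -0.2, -0.9]
grip_width: 0.0387
grip_force: 0.0
```

```bash
python3 - <<'E'
from h import *
s=state();print(s["position"],s["grip_width"],move([.47,-.1,.35]))
E
```

```text
[ 0.52111202 -0.34217789  0.25667224] 0.038652915869006696 (array([0., 0., 0.]), array([ 0.1954,  0.0505, -0.1711]))
```

```bash
python3 - <<'E'
from h import *
print(move([.38,.3,.36]))
E
```

```text
(array([0., 0., 0.]), array([ 0.5699,  0.1279, -0.3192]))
```

Call:
servo_tool(commands=[0,0,0,0.03,0,-0.08,-0.1,0,0,0,0.57,0.128,-0.319,-0.1,0,0,0,0.57,0.128,-0.319,-0.1,0,0,0,0.57,0.128,-0.319,-0.1,0,0,0,0.57,0.128,-0.319,-0.1,0,0,0,0.57,0.128,-0.319,-0.1,0,0,0,0.57,0.128,-0.319,-0.1,0,0,0,0.57,0.128,-0.319,-0.1,0,0,0,0.57,0.128,-0.319,-0.1,0,0,0,0.57,0.128,-0.319,-0.1])

```text
time_s: 36.1
position: [0.3909, 0.2456, 0.3516]
tcp_rot: [1.556, 2.372, -0.275]
force: [0.7, 0.2, 0.3]
grip_width: 0.0386
grip_force: 0.0
```

```bash
python3 - <<'E'
from h import *
s=state();print(s["position"])
t=snap("top","top11");q=snap("side","side11")
A=cv2.resize(t["frame"][50:210,225:435,::-1],(788,600),interpolation=2)
B=cv2.resize(q["frame"][160:310,270:400,::-1],(346,400),interpolation=2)
im=np.zeros((600,800,3),np.uint8);im[:,:450]=cv2.resize(A,(788,600))[:,338:]  # ledge, right part
im[:400,452:798]=B; im[402:,452:798]=cv2.resize(t["frame"][60:170,225:372,::-1],(346,198))
cv2.imwrite("pics/fin.png",im)
E
```

```text
[0.39091071 0.24560425 0.35163126]
```

View pics/fin.png

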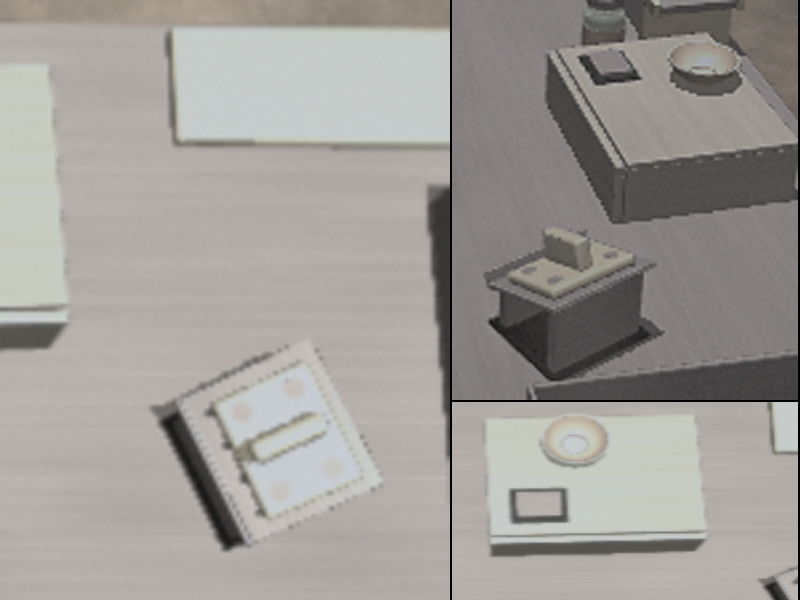

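The drawer is shut, and the guard lies flat and square on the ledge face. I'll check its centring from the plate corners at (215,407), (303,360), (363,472) and (270,517).

```bash
python3 - <<'E'
from h import *
c=load("top11")
def face(uv,h): # intersect rays with plane at height h over the face
    uv=np.array([((u+338)/3.752+225,v/3.75+50) for u,v in uv]).reshape(-1,1,2)
    n=cv2.undistortPoints(uv,K(c),np.array(c["distortion"],float)).reshape(-1,2)
    Rm=R.from_rotvec(np.ravel(c["rvec"])).as_matrix();o=-Rm.T@np.ravel(c["tvec"]);d=np.c_[n,np.ones(len(n))]@Rm
    p=o+d*(((LC+LZ*h-o)@LZ)/(d@LZ))[:,None]-LC
    return (np.c_[p@LX,p@np.cross(LZ,LX)]*1000).round(1)
g=face([(215,407),(303,360),(363,472),(270,517)],.012);print(g,g.mean(0))
e=face([(180,403),(310,340),(383,485),(250,543)],0);print(e,e.mean(0))
E
```

```text
[[-33.4  43.6]
 [ 42.4  47.4]
 [ 44.3 -52.3]
 [-33.3 -54.5]] [ 5.   -3.95]
[[-56.   59.9]
 [ 55.3  60.5]
 [ 54.4 -67.9]
 [-55.6 -66.8]] [-0.475 -3.575]
```

```bash
sed -i 's/1.21\*np.median(f)/1.12*np.median(f)/' h.py; python3 - <<'E'
from h import *
for b in blobs(load("top9")): print(*b)
E
```

```text
[ 335. -299.] [52. 50.] -2.4 [353. 238.]
[ 560. -456.] [110.  74.] 24.0 [401. 169.]
[608. 319.] [98. 75.] -83.8 [154. 152.]
[687. 438.] [46. 44.] 2.9 [117. 127.]
[846. 285.] [310.   7.] -89.6 [167.  81.]
[849. -68.] [49. 45.] -43.6 [276.  81.]
[776. -25.] [236. 146.] 0.1 [258. 105.]
[ 884. -502.] [294. 103.] 89.7 [405.  72.]
```

No white cassette is left on the table. Handing in.

```bash
python3 -c "
from bench import r
print(r.sign_off())"
```

```text
the job is handed in; nothing more can be done
None
```

I handed the job in: all three white blade cassettes lie flat and rib up in the drawer, which is pushed home and stayed shut, and the hand guard lies flat and square, handle up, on the ledge, about 5 mm up-slope of centre.

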